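# Tighten the lathe chuck on a brass tube with its square key

### The job

The brass tube in the small lathe is only finger-tight: take the T-handled chuck key out of the tool block, seat its square end fully home in the socket on top of the chuck, and turn it clockwise until the jaws grip the tube firmly, without ramming the key into the socket and without overtightening, which crushes the thin tube. Then draw the key out of the chuck and stand it back in its hole in the tool block, and leave the dish, the rotary tool and the oil bottle where they are.

Things in the scene. Friction and masses are not known exactly. Their poses are not given: they have to be found in the camera images.
- lathe: Small bench lathe, fixed, 460 mm long along its y. Origin on the bench straight under the chuck's upper socket, z up, +x away from the operator. Along +y (40 to 195 mm) the headstock, 180 mm high, and belt guard, 188 mm; along -y tool post and tailstock, up to 163 mm. The steel chuck, 100 mm across, 56 mm long, has its axis level along y, 135 mm up, and is locked against turning with the spindle.
- socket (a point): Centre of the mouth of the chuck's upper key socket, 184 mm above the bench, z up, axes as the lathe's. It opens straight up: a round bore 18 mm wide and 4 mm deep, and under it the face of the pinion with a square hole 11 mm across flats. A key pressed on the chuck with more than 30 N while it is not in the square spoils it.
- socket_floor (a point): Floor of that socket, on its axis, 16.7 mm below the mouth; axes as the lathe's. The pinion's square starts turned about the vertical by an angle that is not measured: feel for it. The 10 mm key drops in within about 0.1 rad of square, every quarter turn; a key turned on the pinion's face under light pressure slips and does not turn it.
- jaw (a point): Outer end of the lowest of the three jaws, on the tube (30 mm); it rises 1 mm per rad once the pinion bites, too little to read. Clockwise from above: 0.25 to 0.95 rad of idle backlash (0.05 N m felt), then the bite (0.15 to 0.2 N m) and a steady climb. Firm from 0.25 rad past the bite (0.3 N m), right at 0.45 (0.4 N m), tube crushed at 0.8 (0.55 or more). Holds when eased off.
- key: Steel T-handled chuck key, 99 mm tall, 0.2 to 0.31 kg, standing in the tool block. Origin at the centre of its lower end, z up the shank. Lower 16.5 mm: a square of 10 mm, sides along the key's x and y, foot chamfered 1 mm; then a round shank 14 mm thick; on top a straight bar 90 mm long along the key's x, 14 mm wide, 16 mm high.
- key_tip (a point): The lower end of the key's square (the key's origin). Carry it above 188 mm when passing over the headstock and belt guard.
- key_bar (a point): Centre of the key's handle bar, 91 mm above the tip on the shank's axis: the place to grip from above, fingers either side of the bar; bar and shank are both 14 mm wide. A light grip lets the key twist in the fingers at 0.4 N m.
- holder: Hardwood tool block fixed to the bench, 56 by 160 by 60 mm (x, y, z), origin at the centre of its underside. A few short drill bits stand in its +y half, up to 80 mm above the bench.
- holder_hole (a point): Centre of the mouth of the key's hole in the tool block, on its top, 60 mm above the bench: 18 mm wide, 40 mm deep, straight down. The standing key's tip rests on its floor, 20 mm above the bench, so the handle bar's centre is then 111 mm above the bench.
- dish: Shallow aluminium dish, 96 mm across and 18 mm high, with brass castings in it; a bystander. Origin at the centre of its underside.
- handpiece: Grey rotary hand tool lying on the bench, about 180 mm long, 46 mm high; a bystander. Origin on the bench under its middle, x along it to its nose.
- oil_bottle: White plastic oil bottle, 48 mm across and 115 mm tall, standing by the tailstock end of the lathe; a bystander. Origin at the centre of its underside.
Mind the look-alikes: they are no part of the job. What is shaped like the key but red is not meant. There is more than one size of the holder; the one meant has the size given above.

How it is judged (in metres and radians):
On the way, in this order (a step that is already met when the one before it is completed fails the run):
1. the key's square is home in the chuck's upper socket (tip at least 12 mm below the mouth, within 3 mm of its centre, upright within 7 degrees) (z of key_tip in the frame of socket below -0.012 m and horizontal distance between key_tip and socket below 0.003 m and angle between key's own z axis and vertical below 0.12 rad), for 0.2 s.
2. with the key in the socket, the jaws are wound firmly on to the tube (at least 0.25 rad past the bite, about 0.3 N m felt) (all of step 1 and z of jaw in the frame of lathe above 0.12025 m), for 0.2 s.
At the end, for the whole second after the job is handed in: The jaws still grip the tube (at least 0.2 rad past the bite), the tube is not crushed, and the key stands at rest and upright (within 8 degrees) in its hole in the tool block, its tip at least 30 mm below the mouth and within 8 mm of the hole's axis (z of jaw in the frame of lathe above 0.1202 m and horizontal distance between key_tip and holder_hole below 0.008 m and z of key_tip in the frame of holder_hole below -0.03 m and angle between key's own z axis and vertical below 0.15 rad and linear speed of key below 0.03 m/s); the robot touches nothing.
It fails at once if the tube is crushed: the jaws are wound more than 0.8 rad past the bite (0.55 N m felt or more) (z of jaw in the frame of lathe above 0.1208 m).
It fails at once if the key, not yet home in the socket, is pressed against the chuck with more than 30 N (contact force between key and lathe above 30 N and z of key_tip in the frame of socket above -0.009 m).
It fails at once if the dish is pushed more than 30 mm or tipped over (distance of dish from where it was at the start of the episode above 0.03 m or angle between dish's own z axis and vertical above 0.5 rad).
It fails at once if the rotary tool is pushed more than 30 mm or tipped over (distance of handpiece from where it was at the start of the episode above 0.03 m or angle between handpiece's own z axis and vertical above 0.5 rad).
It fails at once if the oil bottle is pushed more than 30 mm or tipped over (distance of oil_bottle from where it was at the start of the episode above 0.03 m or angle between oil_bottle's own z axis and vertical above 0.5 rad).
It also fails if it takes over 72 s, if anything falls off the work surface, if the arm or the gripper's body presses on something with over 40 N, if the wrist force passes 120 N, or if a joint passes its speed limit or range.

### The arm

A 7-joint arm with a two-finger parallel gripper is mounted at the origin on the work surface. World frame = base frame: x ahead of the robot, y to its left, z up, the work surface at z = 0. Lengths are in mm, angles in degrees, forces in N, time in s.
With the tool pointing down it reaches from about 350 to 900 mm from the base axis. Payload 8.1 kg.
Tool frame: the origin (TCP) lies at the very end of the fingers, on their centre line; the grasp point (between the pads) lies 19 mm behind it; x points along the fingers, y is the direction in which the jaws open and shut, and the axes are right-handed (so a half turn about x gives the same grasp; the last joint's range is limited). The gripper opens to 85 mm and grips with 20 to 120 N. Pads are 22 mm wide; open, the fingers measure 114 mm over their backs; the gripper's body (76 mm by 85 mm) begins 54 mm behind the grasp point. The pads swing forward as they close: fully open they stand 13 mm farther back than shut.
Start: joints at [-71.253, 24.895, 1.432, 90.138, -0.665, 64.973, -4.303], TCP at [260.458, 568.157, 231.323] pointing down, gripper open.
Joint ranges: [-149.89, 149.89], [-25.12, 119.58], [-72.63, 75.52], [4.76, 147.25], [-75.54, 255.54], [6.69, 114.76], [-157.13, 157.13]. Speed limits (degrees/s): [127.2, 127.2, 172.46, 172.46, 180, 180, 180].

### API

Orientations are given as a 3x3 rotation matrix whose columns are the frame's x, y, z axes.
In Python, from bench import get_state, grab_frame, close_job, spotter gives the robot as it stands. The module is installed in compiled form; this text tells all that it offers.
- The arm moves only by the tool play_rows, never from a script. Its argument "moves" is a list of rows, each a list of 7 numbers: the shift along the tool's x, y, z in mm, then the turn, a rotation vector about the tool's x, y, z in degrees, then the opening, from 0 (shut) to 1 (fully open). A call has exactly 8 rows; each row is the pose to reach, as a shift and turn from the pose commanded when the call began, along the tool's axes at that moment; what a row does not reach only later rows make up. A row lasts 1/8 s, in which the tool goes at most 62.5 mm and 10.7 degrees, less where a joint would pass 70% of its speed; a pose out of reach is approached as far as the arm can. A call with a gripper value outside its range is refused whole. The fingers move at their own pace and stop on an object; "newtons" is the grip in N (left out, the last holds). Time passes only in rows, so rows that repeat a pose let the fingers close, or fill a call up. It gives the time, the measured TCP pose, the force and the opening at its end, in the units of the state.
- get_state(): the state, without advancing time (a new reading comes with each control period).
- grab_frame(name): name is "side" or "top"; returns a dict with "img" (400x640x3 uint8, red, green, blue), "depth" (400x640 float32, mm along the optical axis (not along the pixel's ray), 0 where there is no reading), "fovy" (degrees; the focal length in pixels is half the picture's height over the tangent of half this angle, whatever the lens; pixels are square), "cx", "cy" (the principal point, pixels), "R" (3x3) and "t" (3): a world point X has camera coordinates R X + t. Camera axes: x right, y down, z forward; pixel columns grow to the right and rows downward; lengths in mm; the calibration is good to about 2 mm. A picture is of the moment at which its call begins.
- close_job(): hands the job in, once; it reports no verdict.
Trained networks look in the newest picture that a camera, given by its name, has taken for a name from the list of things; names that differ only in an ending like _2 or _b are one class to them, and where a whole thing is asked for, a point or a joint stands for the part that bears it (a point fixed in the world has none). Each returns a list of dicts, best first, with "score" (0 to 1); they miss things now and then, are a little off and sometimes report something else, mostly with a low value. They report only what shows in the picture. A call takes as long as a camera call. They do not tell look-alikes from the thing itself.
- spotter.trace(label, camera): "mask" (400x640 bool, what is visible of it).
- spotter.tip_of(label, camera): "centre" ([x, y, z] in mm, in world coordinates, good to about 4 mm: a listed point, or the origin of a listed thing).
The state is a dict: "t": time; "joint_pos": joint angles; "dq": joint speeds; "tau": joint torques, N m; "position": TCP position; "tool_rot": TCP orientation; "wrist_force": force on the tool from outside, world axes, zero at the start; "torque": the same for the moment, N m; "finger_gap": opening from 0.0 (shut) to 1.0 (fully open).
Only numpy, scipy, OpenCV 4.12 (cv2) and the standard library are available. Lean on these libraries where they do the work, as an engineer would, in place of code of your own. Each camera call takes 0.05 s, during which the arm holds its last target.

## Working session

There is one attempt and no reset: what is moved stays moved. The work goes in short steps, Python scripts to look and compute and a tool call to move; the robot and the scene stay as the last step left them, time stands still between calls to the robot, and variables do not carry over. Pictures are saved under pics/ and viewed, and the job is handed in when it is done.

Besides the shell and the picture viewer there is one more tool, called after "Emit:" in YAML: its name, and indented under it one key for each argument. play_rows: Moves the arm, as the interface text tells. Its arguments: {"type":"object","properties":{"moves":{"type":"array"},"newtons":{"type":"number"}},"required":["moves"]}

```bash
mkdir -p pics
cat > h.py <<'E'
import numpy as np, cv2
from bench import get_state, grab_frame, close_job, spotter
def save(f,n,crop=None,s=1):
    im=f["img"][:,:,::-1]
    if crop: im=im[crop[1]:crop[3],crop[0]:crop[2]]
    im=cv2.resize(im,None,fx=s,fy=s,interpolation=cv2.INTER_CUBIC); cv2.imwrite("pics/"+n,im)
def foc(f): return f["img"].shape[0]/2/np.tan(np.radians(f["fovy"])/2)
def proj(f,X):
    c=np.asarray(f["R"])@np.asarray(X,float)+np.asarray(f["t"]); k=foc(f)
    return np.array([f["cx"]+k*c[0]/c[2],f["cy"]+k*c[1]/c[2]])
def cloud(f):
    d=f["depth"].astype(float);k=foc(f);v,u=np.mgrid[:400,:640]
    c=np.stack([(u-f["cx"])/k*d,(v-f["cy"])/k*d,d],-1)-np.asarray(f["t"])
    X=c@np.asarray(f["R"]); X[d<=0]=np.nan; return X
E
python3 - <<'E'
from h import *
np.set_printoptions(precision=2,suppress=True)
s=get_state(); print(s["t"],s["position"],s["tool_rot"],s["finger_gap"],s["wrist_force"],s["torque"])
for c in ["side","top"]:
    f=grab_frame(c); save(f,c+"0.png"); print(c,f["fovy"],f["R"],f["t"])
    np.savez(c+"0.npz",**f)
    for l in ["key","key_bar","key_tip","holder_hole","holder","socket","socket_floor","lathe","dish","handpiece","oil_bottle"]:
        print(c,l,[(np.round(r["centre"],1),round(r["score"],2)) for r in spotter.tip_of(l,c)])
E
```

```text
0.0 [260.27 567.69 230.55] [[-0.    0.42  0.91]
 [-0.    0.91 -0.42]
 [-1.   -0.    0.  ]] 0.9950970273564975 [-0.39  0.8  -0.15] [-0.03 -0.01  0.01]
side 51.99346251016056 [[-0.98 -0.21 -0.  ]
 [-0.12  0.55 -0.83]
 [ 0.17 -0.81 -0.56]] [ 535.6   178.65 1222.81]
side key [(array([674.5, 269.2,  -2.1]), 0.76), (array([382.8, 303.9,  -0.9]), 0.68), (array([520.4, 285.5,  20.6]), 0.53)]
side key_bar [(array([380.7, 309.4,  87.6]), 0.9), (array([669.8, 266.4,  86.8]), 0.82), (array([519.8, 278.8, 109.7]), 0.74)]
side key_tip [(array([675.8, 263.7,   2. ]), 0.7), (array([515.8, 278.6,  18. ]), 0.67)]
side holder_hole [(array([ 556.6, -434. ,    3. ]), 0.65), (array([677.7, 409.7,  42.6]), 0.57), (array([518.6, 278.7,  61.1]), 0.55)]
side holder [(array([687.7, 441.3,  -2.4]), 0.85), (array([531.4, 331.5,  -3.2]), 0.66), (array([519.1, 276.5,  60.1]), 0.54), (array([ 555.1, -432.6,    1.1]), 0.33)]
side socket [(array([607.6, -38.5, 182. ]), 0.66), (array([527.4, 333.3,  -2. ]), 0.15)]
side socket_floor [(array([605.9, -38.6, 166.1]), 0.74)]
side lathe [(array([606.5, -39.8,  -4.8]), 0.58)
[... 717 characters left out ...]
]), 0.59), (array([672.5, 271.5,   0.7]), 0.52)]
top holder_hole [(array([679.5, 408.9,  41.9]), 0.66), (array([518.1, 275.3,  62.1]), 0.64), (array([515. , 283.9,  21.4]), 0.47)]
top holder [(array([684.4, 445.1,   0.9]), 0.89), (array([527.7, 327.5,   2.1]), 0.63), (array([ 385.2, -188.2,    3. ]), 0.31)]
top socket [(array([604.8, -38.7, 181. ]), 0.56)]
top socket_floor [(array([606.8, -38.4, 166.1]), 0.59)]
top lathe [(array([603.9, -37.3,  -5.1]), 0.89), (array([606.3, -35.6, 180.9]), 0.39)]
top dish [(array([411.4, 125.5,   0.3]), 0.91)]
top handpiece [(array([ 386.3, -188.9,    1.5]), 0.65)]
top oil_bottle [(array([ 559.4, -432. ,   -0.8]), 0.77), (array([410.2, 121.8,  -1.3]), 0.63)]
```

View pics/side0.png

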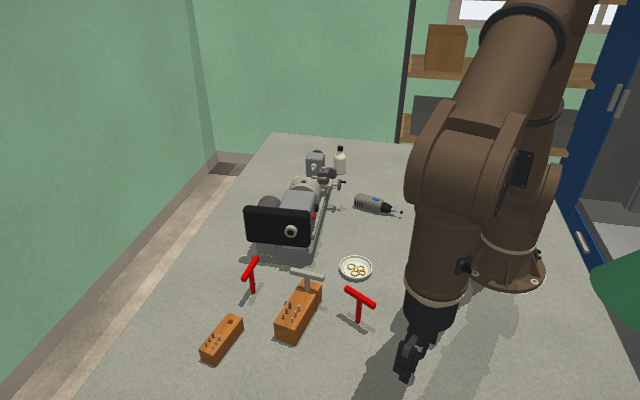

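View pics/top0.png

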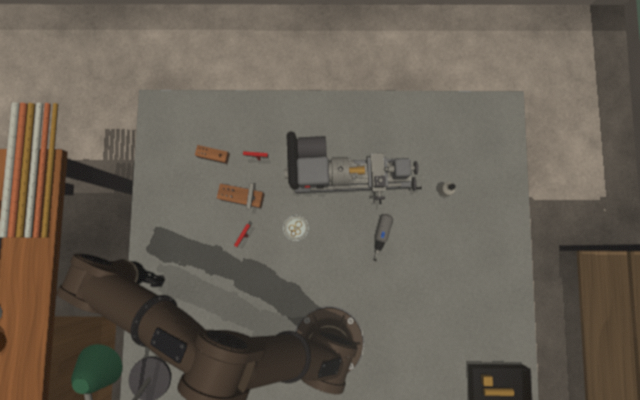

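The grey key stands in the large block: about (306,275) in the side picture and (253,195) in the top one. The red ones at (252,272), (358,300) and the small block at (222,340) are decoys. Next I refine the bar, hole and socket using depth.

Run:
```python
from h import *
np.set_printoptions(precision=2,suppress=True)
for c in ["side","top"]:
    f=dict(np.load(c+"0.npz")); X=cloud(f); k=foc(f)
    def box(lo,hi): 
        m=np.all((X>lo)&(X<hi),-1); return m
    m=box((460,220,100),(580,340,130)); P=X[m]
    print(c,"bar n",len(P),np.median(P,0),np.percentile(P[:,2],[5,50,95]))
    (cx,cy),(w,h),a=cv2.minAreaRect(P[:,:2].astype(np.float32)); print("rect",cx,cy,w,h,a)
    uu,_,vt=np.linalg.svd(P[:,:2]-P[:,:2].mean(0),full_matrices=False); print("axis",vt[0],np.degrees(np.arctan2(vt[0][1],vt[0][0])),P[:,:2].mean(0))
    m=box((480,220,50),(600,440,70)); P=X[m]; print("holder top",len(P),np.median(P[:,2]),cv2.minAreaRect(P[:,:2].astype(np.float32)))
    m=box((540,-70,130),(680,-5,200)); P=X[m]; print("chuck top",len(P),np.nanpercentile(P[:,2],[50,95,100]))
    m=box((540,-20,165),(740,230,200)); P=X[m]; print("head",len(P),cv2.minAreaRect(P[:,:2].astype(np.float32)),np.percentile(P[:,2],[50,99]))
    for n,p in dict(sock=(606,-38,184),key=(519,280,111)).items():
        u,v=proj(f,p).astype(int); print(n,u,v); save(f,f"{c}_{n}0.png",(u-50,v-40,u+50,v+40),7)
```

```text
side bar n 268 [517.56 283.47 118.35] [106.81 118.35 122.26]
rect 518.9671630859375 280.289306640625 16.575754165649414 89.82908630371094 83.3664321899414
axis [-0.99  0.11] 173.70729500373128 [517.61 282.97]
holder top 1174 61.471868819305854 ((528.7171020507812, 328.7696228027344), (162.19622802734375, 58.459529876708984), 78.89398956298828)
chuck top 393 [177.8  186.77 188.9 ]
head 1560 ((643.1649169921875, 65.07144165039062), (186.1156768798828, 166.53662109375), 3.010047674179077) [181.54 191.36]
sock 302 181
key 306 274
top bar n 113 [517.79 278.58 117.07] [110.43 117.07 122.82]
rect 517.918212890625 280.24658203125 15.201698303222656 86.7653579711914 84.41549682617188
axis [-0.99  0.11] 173.4359825398655 [518.01 279.2 ]
holder top 586 59.70609342425735 ((528.211669921875, 329.6713562011719), (162.6909942626953, 56.35513687133789), 79.02467346191406)
chuck top 526 [175.23 185.82 192.72]
head 1468 ((642.9700927734375, 63.288047790527344), (185.25128173828125, 163.9289093017578), 2.9630913734436035) [180.57 192.68]
sock 340 168
key 249 195
```

```bash
cd pics; python3 -c "
import cv2,numpy as np
a=[[cv2.resize(cv2.imread(f'{c}_{n}0.png'),(400,300)) for n in('sock','key')] for c in('side','top')]
cv2.imwrite('m0.png',np.vstack([np.hstack(r) for r in a]))"
```

```text
(no output)
```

View pics/m0.png

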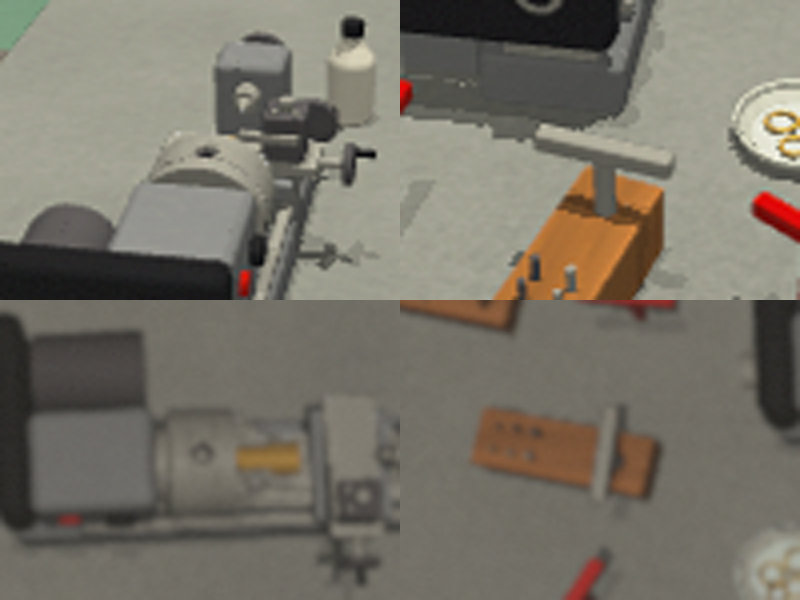

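```bash
cat >> h.py <<'E'
def go(pos,yaw,s=None):
    """tool-frame shift & turn to TCP pos, tool down, y axis at yaw deg"""
    s=s or get_state(); R=np.asarray(s["tool_rot"]); 
    from scipy.spatial.transform import Rotation as Ro
    y=np.radians(yaw); x=np.array([0,0,-1.]); yy=np.array([np.cos(y),np.sin(y),0]); T=np.stack([x,yy,np.cross(x,yy)],1)
    d=R.T@(np.asarray(pos)-np.asarray(s["position"])); r=Ro.from_matrix(R.T@T).as_rotvec(degrees=True)
    print("t",round(s["t"],2),"pos",np.round(s["position"],1),"yaw",round(np.degrees(np.arctan2(R[1,1],R[0,1])),2),"shift",np.round(d,1),"turn",np.round(r,2),"j",np.round(s["joint_pos"],1))
E
python3 - <<'E'
from h import *
np.set_printoptions(precision=2,suppress=True)
go((518.5,280,210),83.9)
def back(f,u,v,z):
    k=foc(f);R=f["R"];d=R.T@np.array([(u-f["cx"])/k,(v-f["cy"])/k,1]);o=-R.T@f["t"]
    return o+d*(z-o[2])/d[2]
for c,u,v in(("side",303.7,181.5),("top",340.5,168.8)):
    f=dict(np.load(c+"0.npz"));print(back(f,u,v,184)); 
    # darkest blob centroid near
    g=cv2.cvtColor(f["img"],cv2.COLOR_RGB2GRAY).astype(float); U,V=int(round(u)),int(round(v))
    w=g[V-5:V+6,U-6:U+7]; print(w.astype(int))
E
```

```text
t 1.2 pos [260.4 568.2 231.3] yaw 65.37 shift [  21.3 -154.4  354.7] turn [-18.53  -0.    -0.  ] j [-71.3  24.9   1.4  90.1  -0.7  65.   -4.3]
[602.5  -37.28 184.  ]
[[163 160 163 164 166 168 170 176 170 168 179 168 140]
 [158 158 164 168 170 172 163 172 176 174 174 177 173]
 [163 164 165 169 171 154 153 156 162 172 170 172 171]
 [164 164 164 136 119  94 111 122 156 174 169 168 170]
 [164 167 147  98  89  65  76  87 112 166 173 171 166]
 [162 152 153 107  56  40  40 106 165 173 170 170 167]
 [166 166 168 166 170 178 155 170 150 141 166 168 166]
 [168 169 171 173 173 178 175 174 172 174 172 148 163]
 [164 166 165 168 170 176 178 176 174 174 174 168 149]
 [ 99 100  99 100  99 101 123 128 163 173 172 171 165]
 [ 88  89  89  88  88  88  92  92  99 118 158 169 169]]
[604.34 -37.57 184.  ]
[[113 112 111 107 111 113 111 114 111 109 112 113 114]
 [115 114 112 110 113 111 105 106 111 113 115 117 116]
 [118 116 114 112 108  99  88  91 105 116 120 120 118]
 [120 119 115 107  95  89  85  81  91 109 121 122 120]
 [119 119 115 102  91  95 103  91  84 102 121 125 124]
 [122 121 117 108  95 105 112 101  92 106 120 127 128]
 [126 126 123 117 106 106 109 103 101 114 124 127 128]
 [128 128 126 119 114 111 106 107 111 120 125 127 128]
 [127 127 125 121 120 118 118 116 119 122 122 124 126]
 [123 124 123 119 120 122 121 122 119 119 119 120 122]
 [121 121 121 118 118 118 119 117 120 116 115 118 120]]
```

Emit:
play_rows:
  moves:
    - [3,-20,46,-3,0,0,1]
    - [6,-40,92,-6,0,0,1]
    - [9,-60,138,-9,0,0,1]
    - [12,-80,184,-12,0,0,1]
    - [15,-100,230,-15,0,0,1]
    - [18,-125,290,-18.5,0,0,1]
    - [21,-154.4,354.7,-18.5,0,0,1]
    - [21,-154.4,354.7,-18.5,0,0,1]
  newtons: 60

```text
t: 2.2
position: [521.9, 274.7, 210.2]
tool_rot: [[0.001, 0.115, 0.993], [-0.002, 0.993, -0.115], [-1.0, -0.002, 0.002]]
wrist_force: [-0.4, 1.1, 0.0]
finger_gap: 1.0
```

Run:
```python
from h import *
go((518.5,280,92),83.9)
f=grab_frame("side");save(f,"s1.png",(240,200,440,350),4);np.savez("s1.npz",**f)
s=get_state();print(s["wrist_force"],s["torque"])
```

```text
t 2.2 pos [521.9 274.7 210.2] yaw 83.42 shift [118.2   5.2  -4.2] turn [-0.48  0.1   0.12] j [-35.7  22.6   3.7  97.1  -1.5  60.4  51.8]
[ 0.88497656 -0.67275273  0.39866182] [-0.06380401 -0.05265381 -0.03405893]
```

View pics/s1.png

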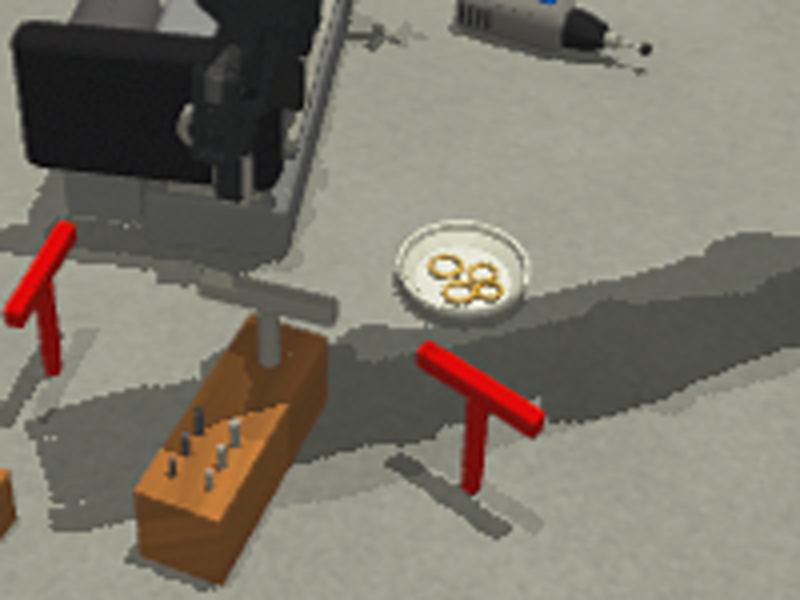

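Emit:
play_rows:
  moves:
    - [0,0,0,0,0,0,1]
    - [0,0,0,0,0,0,1]
    - [20,0,0,0,0,0,1]
    - [45,0,0,0,0,0,1]
    - [70,0,0,0,0,0,1]
    - [90,0,0,0,0,0,1]
    - [90,0,0,0,0,0,1]
    - [90,0,0,0,0,0,1]

```text
t: 3.25
position: [518.5, 281.1, 121.2]
tool_rot: [[0.001, 0.105, 0.994], [0.001, 0.994, -0.105], [-1.0, 0.001, 0.001]]
wrist_force: [0.5, -0.2, 0.5]
finger_gap: 0.999
```

Run:
```python
from h import *
go((518.5,280,92),83.9)
f=grab_frame("side");save(f,"s2.png",(240,200,440,350),4)
s=get_state();print(s["wrist_force"],s["torque"])
```

```text
t 3.25 pos [518.5 281.1 121.2] yaw 83.95 shift [29.2 -1.1  0.1] turn [ 0.05  0.04 -0.05] j [-35.7  27.9   2.9 102.7  -1.8  49.4  52. ]
[-0.40085509  0.02133458 -0.19837789] [-0.02517082  0.05116672 -0.03044477]
```

View pics/s2.png

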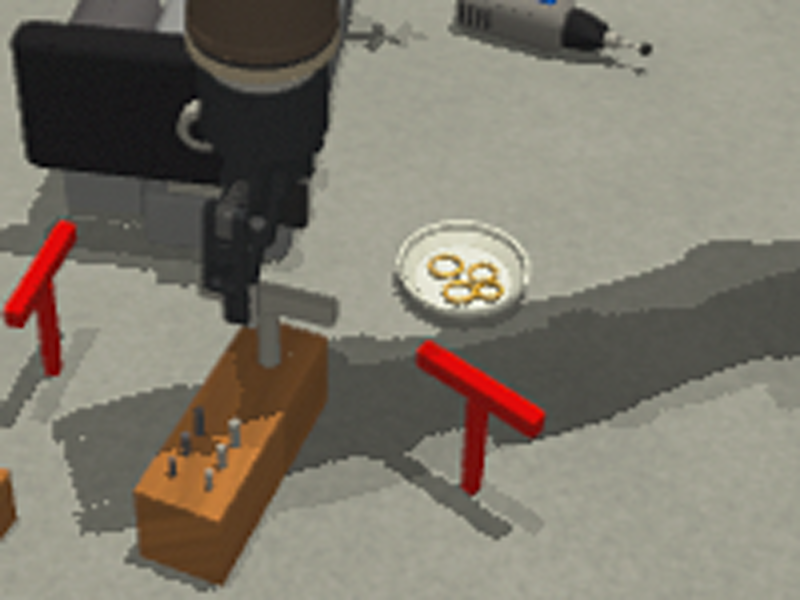

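Run:
```python
from h import *
f=dict(np.load("s1.npz"))
for p in [(518.5,280,111),(518.5+5,281+47,121+13),(518.5+5,281+47,121),(518.5,280,65)]:
    print(p,(proj(f,p)-[240,200])*4)
```

```text
(518.5, 280, 111) [266.08284765 298.57031024]
(523.5, 328, 134) [238.24534133 325.00748669]
(523.5, 328, 121) [238.84213962 340.64773969]
(518.5, 280, 65) [267.3702197  350.90704253]
```

Emit:
play_rows:
  moves:
    - [10,0,0,0,0,0,1]
    - [22,0,0,0,0,0,1]
    - [29,-0.5,0,0,0,0,1]
    - [29,-0.5,0,0,0,0,0.6]
    - [29,-0.5,0,0,0,0,0.3]
    - [29,-0.5,0,0,0,0,0]
    - [29,-0.5,0,0,0,0,0]
    - [29,-0.5,0,0,0,0,0]
  newtons: 60

```text
t: 4.3
position: [518.7, 279.7, 91.7]
tool_rot: [[0.001, 0.107, 0.994], [0.001, 0.994, -0.107], [-1.0, 0.001, 0.001]]
wrist_force: [-1.0, -0.3, 3.9]
finger_gap: 0.15
```

Run:
```python
from h import *
go((518.5,280,92),83.9)
s=get_state();print(s["wrist_force"],s["torque"],s["finger_gap"])
```

```text
t 4.3 pos [518.7 279.7  91.7] yaw 83.87 shift [-0.3  0.2 -0.3] turn [-0.03  0.04 -0.04] j [-35.4  30.    2.7 104.2  -1.9  45.8  52.1]
[-0.96675219 -0.28623497  3.88668333] [-0.02344427  0.13753202  0.00668879] 0.14993724743215342
```

Emit:
play_rows:
  moves:
    - [-5,0,0,0,0,0,0]
    - [-25,0,0,0,0,0,0]
    - [-55,0,0,0,0,0,0]
    - [-90,0,0,0,0,0,0]
    - [-130,0,0,0,0,0,0]
    - [-165,0,0,0,0,0,0]
    - [-190,0,0,0,0,0,0]
    - [-190,0,0,0,0,0,0]

```text
t: 5.3
position: [519.2, 279.9, 283.0]
tool_rot: [[0.003, 0.107, 0.994], [0.002, 0.994, -0.107], [-1.0, 0.002, 0.003]]
wrist_force: [-0.0, 0.1, -2.8]
finger_gap: 0.151
```

Run:
```python
from h import *
go((605,-38,282),83.9)
s=get_state();print(s["wrist_force"],s["torque"],s["finger_gap"])
f=grab_frame("side");u,v=proj(f,(519,280,250)).astype(int);save(f,"s3.png",(u-100,max(v-60,0),u+100,v+90),4);np.savez("s3.npz",**f)
g=grab_frame("top");np.savez("t3.npz",**g)
```

```text
t 5.3 pos [519.2 279.9 283. ] yaw 83.87 shift [   0.7 -306.9  119.3] turn [-0.03  0.15 -0.13] j [-36.4  19.3   3.9  91.3  -1.4  69.3  51.7]
[-0.04255033  0.07681827 -2.75578485] [-0.00378553  0.01745636  0.02560918] 0.15085745230983497
```

View pics/s3.png

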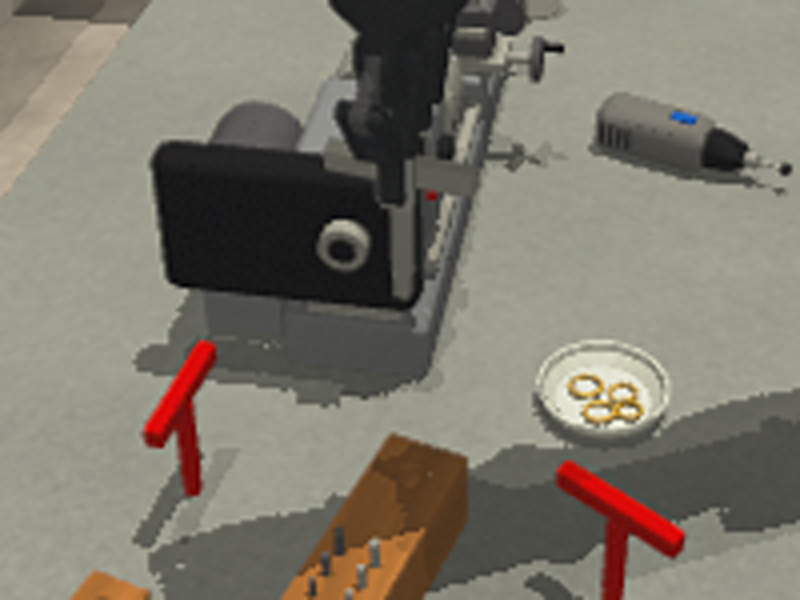

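Run:
```python
from h import *
np.set_printoptions(precision=1,suppress=True)
for c in("s3","t3"):
    f=dict(np.load(c+".npz"));X=cloud(f)
    u,v=proj(f,(519.2,279.9,283-72)); print(c,"tip exp",u,v,"crop",(u-0),v)
    # shank points
    m=np.all((X>(495,250,206))&(X<(545,300,268)),-1);P=X[m];print("shank",len(P),P.min(0),P.max(0),np.median(P,0))
    for z in range(210,270,8):
        q=P[(abs(P[:,2]-z)<4)]; 
        if len(q)>3: print(z,len(q),q[:,0].min(),q[:,0].max(),np.median(q[:,1]))
    m=np.all((X>(455,255,284))&(X<(585,305,318)),-1);P=X[m];print("bar",len(P))
    if len(P)>10: print(np.percentile(P[:,0],[0,1,50,99,100]),P[:,:2].mean(0),cv2.minAreaRect(P[:,:2].astype(np.float32)))
    m=np.all((X>(480,240,40))&(X<(600,440,64)),-1)
f=dict(np.load("s3.npz"))
u,v=proj(f,(518.5,280,60)); print(u,v); save(f,"s3h.png",(int(u)-40,int(v)-30,int(u)+40,int(v)+30),10)
u,v=proj(f,(519.2,279.9,240)); save(f,"s3k.png",(int(u)-40,int(v)-30,int(u)+40,int(v)+30),10)
```

```text
s3 tip exp 305.48368198956706 243.72289388959496 crop 305.48368198956706 243.72289388959496
shank 105 [511.8 275.7 212.3] [526.2 288.6 267.5] [518.2 284.4 243.4]
218 13 514.8411767230045 524.4511272856395 283.79843739532225
226 12 515.0284127812633 524.3521235382603 283.28402240238233
234 14 513.0677351860734 523.8492103732275 285.0273325828955
242 20 511.8355702694998 523.9333886482377 284.54912366525105
250 14 513.3079043075335 523.1788880933027 284.60920101800787
258 18 512.9181235790961 526.2049666367393 284.133891558353
266 13 513.6068618171753 525.7643888523676 285.27008249812036
bar 326
[474.5 475.2 511.1 562.3 563.3] [514.4 287.5] ((518.513671875, 284.5504150390625), (88.01020050048828, 32.9463005065918), 5.200880527496338)
t3 tip exp 244.36531277850744 192.17534279480782 crop 244.36531277850744 192.17534279480782
shank 3 [513.  274.1 209. ] [514.2 278.  238.5] [513.4 275.5 229.1]
bar 6
306.87658619517896 289.11026551326813
```

View pics/s3h.png

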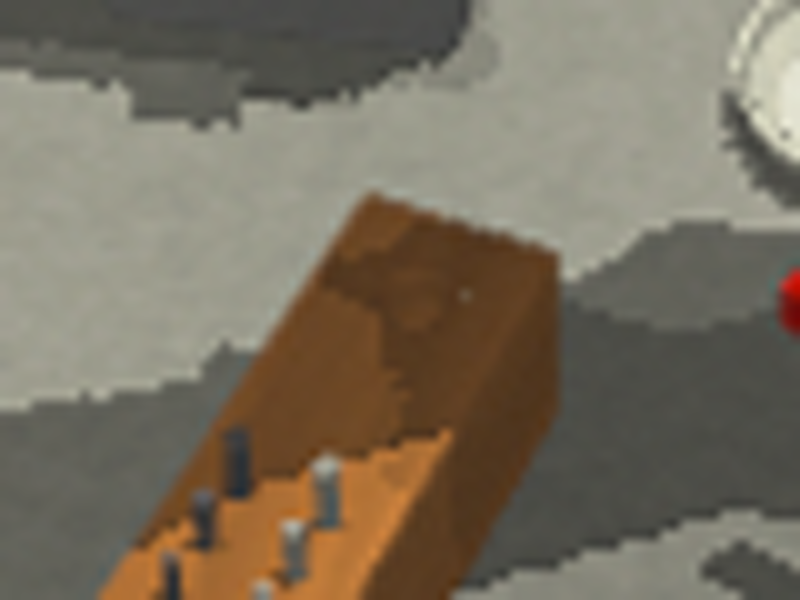

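View pics/s3k.png

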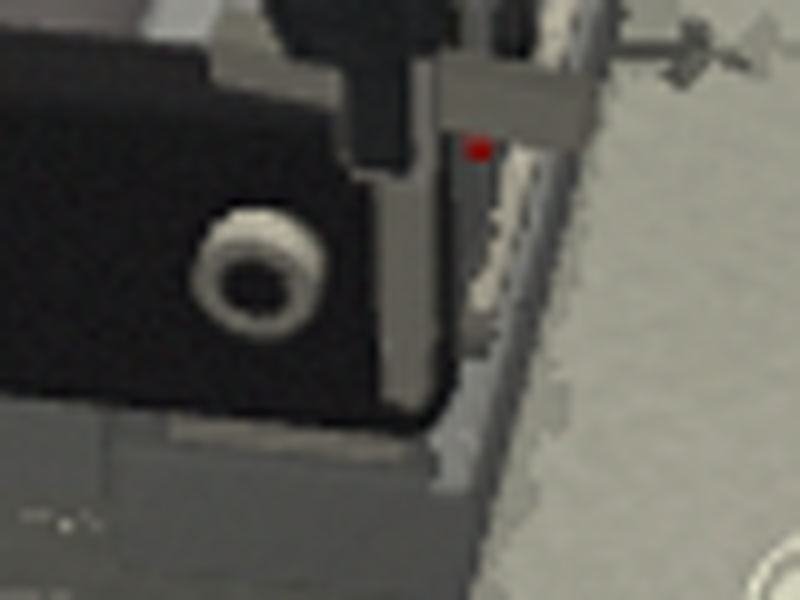

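Emit:
play_rows:
  moves:
    - [0,-30,12,0,0,0,0]
    - [0,-75,29,0,0,0,0]
    - [0,-125,48.5,0,0,0,0]
    - [0,-175,68,0,0,0,0]
    - [0,-225,87.5,0,0,0,0]
    - [0,-275,107,0,0,0,0]
    - [0,-306.8,119.5,0,0,0,0]
    - [0,-306.8,119.5,0,0,0,0]

```text
t: 6.4
position: [603.9, -42.6, 279.3]
tool_rot: [[-0.003, 0.113, 0.994], [-0.002, 0.994, -0.113], [-1.0, -0.002, -0.003]]
wrist_force: [-0.5, 0.1, -0.9]
finger_gap: 0.154
```

Emit:
play_rows:
  moves:
    - [0,0,0,0,0,0,0]
    - [0,0,0,0,0,0,0]
    - [4,0,0,0,0,0,0]
    - [8,0,0,0,0,0,0]
    - [12,0,0,0,0,0,0]
    - [16,0,0,0,0,0,0]
    - [18,0,0,0,0,0,0]
    - [18,0,0,0,0,0,0]

```text
t: 7.4
position: [604.5, -38.3, 263.1]
tool_rot: [[-0.0, 0.107, 0.994], [0.0, 0.994, -0.107], [-1.0, 0.0, -0.0]]
wrist_force: [-0.3, -0.9, -2.3]
finger_gap: 0.156
```

Run:
```python
from h import *
np.set_printoptions(precision=2,suppress=True)
go((605.2,-38,260),83.9)
s=get_state();print(s["wrist_force"],s["torque"],s["finger_gap"])
for c in("side","top"):
    f=grab_frame(c);u,v=proj(f,(605,-38,200)).astype(int);save(f,c+"4.png",(u-40,v-30,u+40,v+30),10);np.savez(c+"4.npz",**f)
    print(c,u-40,v-30,proj(f,(605.2,-38,184)),proj(f,(605.2,-38,195)))
    print([(np.round(r["centre"],1),round(r["score"],2)) for l in("key_tip","key_bar") for r in spotter.tip_of(l,c) if r["centre"][1]<100])
```

```text
t 7.4 pos [604.5 -38.3 263.1] yaw 83.87 shift [3.1 0.4 0.7] turn [-0.03 -0.02 -0.  ] j [-9.3 21.7 11.1 91.  -4.4 67.7 86.6]
[-0.31 -0.95 -2.34] [-0.07  0.05 -0.04] 0.1558178396027216
side 262 146 [302.9  181.28] [302.82 178.19]
[(array([603.3, -38. , 193. ]), 0.69), (array([605.1, -36.5, 282.8]), 0.55)]
top 300 137 [340.63 168.55] [340.7  167.96]
[]
```

View pics/side4.png

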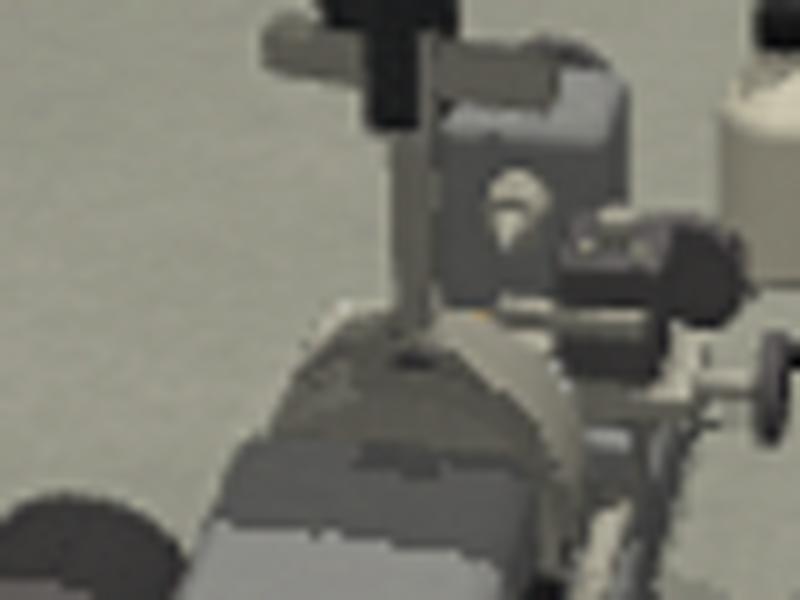

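Emit:
play_rows:
  moves:
    - [2,0.2,0.5,0,0,0,0]
    - [4,0.2,0.5,0,0,0,0]
    - [5,0.2,0.5,0,0,0,0]
    - [6,0.2,0.5,0,0,0,0]
    - [7,0.2,0.5,0,0,0,0]
    - [8,0.2,0.5,0,0,0,0]
    - [9,0.2,0.5,0,0,0,0]
    - [9,0.2,0.5,0,0,0,0]

```text
t: 8.7
position: [605.0, -38.2, 254.2]
tool_rot: [[-0.0, 0.107, 0.994], [0.0, 0.994, -0.107], [-1.0, 0.0, -0.0]]
wrist_force: [-0.4, 0.2, -2.3]
finger_gap: 0.15
```

Run:
```python
from h import *
np.set_printoptions(precision=2,suppress=True)
go((605.2,-38,252),83.9)
s=get_state();print(s["wrist_force"],s["torque"],s["finger_gap"])
```

```text
t 8.7 pos [605.  -38.2 254.2] yaw 83.87 shift [2.2 0.2 0.2] turn [-0.03 -0.01 -0.  ] j [-9.2 22.1 11.  91.7 -4.5 66.6 86.7]
[-0.41  0.24 -2.31] [-0.03  0.01 -0.02] 0.15039999349185756
```

Emit:
play_rows:
  moves:
    - [0.5,0,0,0,0,0,0]
    - [1,0,0,0,0,0,0]
    - [1.5,0,0,0,0,0,0]
    - [2,0,0,0,0,0,0]
    - [2.5,0,0,0,0,0,0]
    - [2.8,0,0,0,0,0,0]
    - [2.8,0,0,0,0,0,0]
    - [2.8,0,0,0,0,0,0]

```text
t: 9.7
position: [605.1, -38.1, 251.5]
tool_rot: [[0.0, 0.107, 0.994], [0.0, 0.994, -0.107], [-1.0, 0.0, 0.0]]
wrist_force: [0.7, -0.5, -1.4]
finger_gap: 0.154
```

```bash
cat > st.py <<'E'
from h import *
np.set_printoptions(precision=2,suppress=True)
go((605.2,-38,252),83.9)
s=get_state();print(np.array(s["wrist_force"]),np.array(s["torque"]),s["finger_gap"],np.array(s["tau"]))
E
python3 st.py
```

```text
t 9.7 pos [605.1 -38.1 251.5] yaw 83.87 shift [-0.5  0.2  0.1] turn [-0.03  0.   -0.  ] j [-9.2 22.3 11.  91.9 -4.5 66.3 86.7]
[ 0.66 -0.51 -1.36] [-0.01 -0.   -0.01] 0.15353123097858687 [ -0.   -64.18   3.18 -32.75   0.02   0.     0.  ]
```

Bare contact perhaps. Down another 1 mm.

Emit:
play_rows:
  moves:
    - [0.3,0,0,0,0,0,0]
    - [0.6,0,0,0,0,0,0]
    - [0.9,0,0,0,0,0,0]
    - [1.2,0,0,0,0,0,0]
    - [1.2,0,0,0,0,0,0]
    - [1.2,0,0,0,0,0,0]
    - [1.2,0,0,0,0,0,0]
    - [1.2,0,0,0,0,0,0]

```text
t: 10.7
position: [605.2, -38.2, 250.5]
tool_rot: [[0.0, 0.107, 0.994], [0.0, 0.994, -0.107], [-1.0, 0.0, 0.0]]
wrist_force: [-0.3, 0.1, 2.9]
finger_gap: 0.153
```

```bash
python3 st.py
```

```text
t 10.7 pos [605.2 -38.2 250.5] yaw 83.87 shift [-1.5  0.2 -0. ] turn [-0.03  0.03 -0.01] j [-9.2 22.3 11.  92.  -4.5 66.1 86.7]
[-0.29  0.12  2.91] [0.02 0.09 0.06] 0.15290485708501658 [  0.1  -61.32   3.12 -30.99   0.08  -0.15   0.  ]
```

Emit:
play_rows:
  moves:
    - [0.4,0,0,3,0,0,0]
    - [0.4,0,0,6,0,0,0]
    - [0.4,0,0,9,0,0,0]
    - [0.4,0,0,12,0,0,0]
    - [0.4,0,0,15,0,0,0]
    - [0.4,0,0,18,0,0,0]
    - [0.4,0,0,21,0,0,0]
    - [0.4,0,0,24,0,0,0]

```text
t: 11.7
position: [605.0, -37.9, 249.5]
tool_rot: [[-0.0, 0.503, 0.864], [0.0, 0.864, -0.503], [-1.0, 0.0, -0.001]]
wrist_force: [0.5, 0.4, -1.5]
finger_gap: 0.151
```

```bash
python3 st.py
```

```text
t 11.7 pos [605.  -37.9 249.5] yaw 59.78 shift [-2.5 -0.   0.3] turn [-24.12  -0.03  -0.01] j [-12.9  22.5  16.2  92.4  -6.7  66.1  64.7]
[ 0.5   0.43 -1.53] [ 0.18 -0.18  0.01] 0.15070482485386127 [  0.96 -63.42   4.5  -32.05   0.37   0.3    0.8 ]
```

Emit:
play_rows:
  moves:
    - [0.4,0,0,0,0,0,0]
    - [0.8,0,0,0,0,0,0]
    - [1.0,0,0,0,0,0,0]
    - [1.2,0,0,0,0,0,0]
    - [1.2,0,0,0,0,0,0]
    - [1.2,0,0,0,0,0,0]
    - [1.2,0,0,0,0,0,0]
    - [1.2,0,0,0,0,0,0]

```text
t: 12.7
position: [605.0, -38.1, 248.7]
tool_rot: [[-0.0, 0.502, 0.865], [0.0, 0.865, -0.502], [-1.0, 0.0, -0.0]]
wrist_force: [0.6, 2.1, -1.6]
finger_gap: 0.152
```

```bash
python3 st.py
```

```text
t 12.7 pos [605.  -38.1 248.7] yaw 59.87 shift [-3.3  0.2  0.1] turn [-24.03  -0.    -0.  ] j [-12.9  22.6  16.2  92.5  -6.7  65.9  64.8]
[ 0.56  2.1  -1.55] [ 0.51 -0.11 -0.04] 0.15212895571371354 [  1.13 -63.14   5.47 -32.07   0.76   0.09   0.01]
```

Emit:
play_rows:
  moves:
    - [0.5,0,0,0,0,0,0]
    - [1,0,0,0,0,0,0]
    - [1.5,0,0,0,0,0,0]
    - [2,0,0,0,0,0,0]
    - [2.5,0,0,0,0,0,0]
    - [3,0,0,0,0,0,0]
    - [3.5,0,0,0,0,0,0]
    - [3.5,0,0,0,0,0,0]

```text
t: 13.7
position: [605.1, -38.2, 245.2]
tool_rot: [[0.0, 0.502, 0.865], [0.0, 0.865, -0.502], [-1.0, 0.0, 0.0]]
wrist_force: [0.2, 1.9, -1.3]
finger_gap: 0.154
```

```bash
python3 st.py
```

```text
t 13.7 pos [605.1 -38.2 245.2] yaw 59.87 shift [-6.8  0.2  0. ] turn [-24.03   0.    -0.  ] j [-12.8  22.7  16.1  92.7  -6.8  65.5  64.8]
[ 0.15  1.94 -1.26] [ 0.75 -0.1  -0.02] 0.15362729086016574 [  1.5  -62.77   5.8  -31.55   1.     0.12   0.01]
```

Emit:
play_rows:
  moves:
    - [0.6,0.2,-0.1,0,0,0,0]
    - [1.4,0.35,-0.2,0,0,0,0]
    - [2.2,0.35,-0.2,0,0,0,0]
    - [3,0.35,-0.2,0,0,0,0]
    - [3.8,0.35,-0.2,0,0,0,0]
    - [4.4,0.35,-0.2,0,0,0,0]
    - [5,0.35,-0.2,0,0,0,0]
    - [5,0.35,-0.2,0,0,0,0]

```text
t: 14.7
position: [605.0, -37.8, 240.1]
tool_rot: [[-0.0, 0.502, 0.865], [-0.0, 0.865, -0.502], [-1.0, -0.0, -0.0]]
wrist_force: [1.0, 1.2, -1.9]
finger_gap: 0.15
```

```bash
python3 st.py
```

```text
t 14.7 pos [605.  -37.8 240.1] yaw 59.87 shift [-11.9  -0.1   0.2] turn [-24.03  -0.01   0.  ] j [-12.8  22.9  16.1  93.1  -6.8  64.9  64.9]
[ 1.03  1.19 -1.91] [ 0.5  -0.26 -0.03] 0.14958820627190303 [  0.99 -63.35   5.37 -31.6    0.67   0.21   0.01]
```

Down to the floor, gently.

Emit:
play_rows:
  moves:
    - [0.4,0.2,0,0,0,0,0]
    - [0.8,0.2,0,0,0,0,0]
    - [1.2,0.2,0,0,0,0,0]
    - [1.6,0.2,0,0,0,0,0]
    - [1.8,0.2,0,0,0,0,0]
    - [2,0.2,0,0,0,0,0]
    - [2,0.2,0,0,0,0,0]
    - [2,0.2,0,0,0,0,0]

```text
t: 15.7
position: [605.4, -37.7, 238.7]
tool_rot: [[0.001, 0.502, 0.865], [0.0, 0.865, -0.502], [-1.0, 0.0, 0.001]]
wrist_force: [-0.9, 1.3, 4.4]
finger_gap: 0.153
```

```bash
python3 st.py
```

```text
t 15.7 pos [605.4 -37.7 238.7] yaw 59.87 shift [-13.3  -0.4   0. ] turn [-24.03   0.04  -0.02] j [-12.8  23.   16.1  93.3  -6.9  64.7  64.9]
[-0.94  1.26  4.4 ] [0.31 0.38 0.04] 0.15271757548716178 [  0.57 -59.69   4.7  -30.1    0.37  -0.53   0.01]
```

Emit:
play_rows:
  moves:
    - [-0.4,0,0,0,0,0,0]
    - [-0.4,0,0,3,0,0,0]
    - [-0.4,0,0,6,0,0,0]
    - [-0.4,0,0,9,0,0,0]
    - [-0.4,0,0,12,0,0,0]
    - [-0.4,0,0,15,0,0,0]
    - [-0.4,0,0,15,0,0,0]
    - [-0.4,0,0,15,0,0,0]
  newtons: 90

```text
t: 16.7
position: [605.3, -37.5, 238.8]
tool_rot: [[0.0, 0.708, 0.706], [0.0, 0.706, -0.708], [-1.0, 0.0, 0.0]]
wrist_force: [-1.4, 0.9, 4.5]
finger_gap: 0.144
```

```bash
python3 st.py
```

```text
t 16.7 pos [605.3 -37.5 238.8] yaw 44.94 shift [-13.2  -0.4   0.3] turn [-38.96   0.02  -0.02] j [-15.2  23.2  19.4  93.4  -8.3  64.8  51.3]
[-1.4   0.93  4.48] [ 0.44  0.09 -0.  ] 0.1444677949652918 [  0.91 -59.26   5.84 -29.73   0.57  -0.32  -0.07]
```

Emit:
play_rows:
  moves:
    - [-0.2,0,0,3,0,0,0]
    - [-0.2,0,0,6,0,0,0]
    - [-0.2,0,0,9,0,0,0]
    - [-0.2,0,0,12,0,0,0]
    - [-0.2,0,0,12,0,0,0]
    - [-0.2,0,0,12,0,0,0]
    - [-0.2,0,0,12,0,0,0]
    - [-0.2,0,0,12,0,0,0]

```text
t: 17.7
position: [605.3, -37.5, 238.8]
tool_rot: [[0.0, 0.84, 0.543], [0.0, 0.543, -0.84], [-1.0, 0.0, -0.0]]
wrist_force: [-0.1, 2.3, 2.9]
finger_gap: 0.148
```

```bash
python3 st.py
```

```text
t 17.7 pos [605.3 -37.5 238.8] yaw 32.89 shift [-13.2  -0.3   0.4] turn [-51.01   0.01  -0.02] j [-17.   23.4  22.2  93.6  -9.6  64.9  40.5]
[-0.15  2.26  2.94] [ 0.65 -0.1   0.05] 0.14779487801333732 [  1.38 -59.62   6.87 -29.65   0.84   0.01  -0.05]
```

Emit:
play_rows:
  moves:
    - [0,0,0,3,0,0,0]
    - [0,0,0,6,0,0,0]
    - [0,0,0,9,0,0,0]
    - [0,0,0,12,0,0,0]
    - [0,0,0,12,0,0,0]
    - [0,0,0,12,0,0,0]
    - [0,0,0,12,0,0,0]
    - [0,0,0,12,0,0,0]

```text
t: 18.7
position: [605.2, -37.5, 238.8]
tool_rot: [[0.0, 0.934, 0.357], [0.0, 0.357, -0.934], [-1.0, 0.0, -0.0]]
wrist_force: [0.6, 2.2, 3.1]
finger_gap: 0.149
```

```bash
python3 st.py; python3 -c "
from h import *
T=[]
for i in range(6): grab_frame('side'); T.append(get_state()['torque'])
print(np.round(T,3),np.mean(T,0))"
```

```text
t 18.7 pos [605.2 -37.5 238.8] yaw 20.89 shift [-13.2  -0.2   0.4] turn [-63.01   0.    -0.01] j [-18.9  23.7  25.   93.8 -10.8  65.   29.7]
[0.57 2.19 3.05] [ 0.64 -0.24  0.06] 0.1485430991429585 [  1.64 -59.19   7.75 -29.3    1.03   0.17  -0.04]
[[ 0.661 -0.225  0.001]
 [ 0.762 -0.253  0.015]
 [ 0.792 -0.202  0.068]
 [ 0.811 -0.282  0.143]
 [ 0.687 -0.232 -0.019]
 [ 0.714 -0.311  0.005]] [ 0.73784989 -0.25099886  0.03532086]
```

Emit:
play_rows:
  moves:
    - [0,0,0,3,0,0,0]
    - [0,0,0,6,0,0,0]
    - [0,0,0,9,0,0,0]
    - [0,0,0,10,0,0,0]
    - [0,0,0,10,0,0,0]
    - [0,0,0,10,0,0,0]
    - [0,0,0,10,0,0,0]
    - [0,0,0,10,0,0,0]

```text
t: 20.0
position: [605.2, -37.6, 238.8]
tool_rot: [[0.0, 0.982, 0.189], [0.0, 0.189, -0.982], [-1.0, 0.0, -0.0]]
wrist_force: [2.0, 3.9, 3.8]
finger_gap: 0.148
```

```bash
cat > tq.py <<'E'
from h import *
np.set_printoptions(precision=3,suppress=True)
go((605.2,-38,252),83.9); T=[];F=[]
for i in range(8):
    s=get_state(); T.append(s['torque']);F.append(s['wrist_force']);grab_frame('side'); 
print(np.array(T)[:,2],"T",np.mean(T,0),"F",np.mean(F,0),"tau7",s["tau"][6])
E
python3 tq.py
```

```text
t 20.0 pos [605.2 -37.6 238.8] yaw 10.88 shift [-13.2  -0.1   0.4] turn [-73.02   0.    -0.01] j [-20.5  23.9  27.4  93.9 -11.9  65.1  20.7]
[0.023 0.048 0.134 0.078 0.052 0.062 0.079 0.046] T [ 0.848 -0.432  0.065] F [1.9   3.213 3.38 ] tau7 -0.06822883151471615
```

Emit:
play_rows:
  moves:
    - [0,0.1,-0.2,2,0,0,0]
    - [0,0.2,-0.3,4,0,0,0]
    - [0,0.2,-0.3,6,0,0,0]
    - [0,0.2,-0.3,8,0,0,0]
    - [0,0.2,-0.3,8,0,0,0]
    - [0,0.2,-0.3,8,0,0,0]
    - [0,0.2,-0.3,8,0,0,0]
    - [0,0.2,-0.3,8,0,0,0]

```text
t: 21.4
position: [605.3, -37.3, 238.8]
tool_rot: [[0.0, 0.999, 0.05], [-0.0, 0.05, -0.999], [-1.0, 0.0, 0.0]]
wrist_force: [2.0, 2.3, 5.0]
finger_gap: 0.148
```

```bash
python3 tq.py
```

```text
t 21.4 pos [605.3 -37.3 238.8] yaw 2.87 shift [-13.2  -0.1   0.6] turn [-81.03   0.    -0.  ] j [-21.8  24.2  29.3  94.  -12.7  65.2  13.5]
[0.091 0.036 0.076 0.057 0.085 0.05  0.082 0.059] T [ 0.504 -0.224  0.067] F [1.038 1.696 4.337] tau7 -0.07097862660884857
```

Emit:
play_rows:
  moves:
    - [0,0,0,2,0,0,0]
    - [0,0,0,4,0,0,0]
    - [0,0,0,6,0,0,0]
    - [0,0,0,6,0,0,0]
    - [0,0,0,6,0,0,0]
    - [0,0,0,6,0,0,0]
    - [0,0,0,6,0,0,0]
    - [0,0,0,6,0,0,0]

```text
t: 22.8
position: [605.3, -37.2, 238.8]
tool_rot: [[0.0, 0.999, -0.055], [0.0, -0.055, -0.999], [-1.0, 0.0, -0.0]]
wrist_force: [1.1, 1.5, 5.0]
finger_gap: 0.145
```

```bash
python3 tq.py
```

```text
t 22.8 pos [605.3 -37.2 238.8] yaw -3.12 shift [-13.2  -0.1   0.8] turn [-87.02   0.    -0.01] j [-22.8  24.4  30.7  94.1 -13.4  65.3   8.2]
[0.099 0.003 0.071 0.126 0.107 0.115 0.109 0.041] T [ 0.46  -0.322  0.084] F [0.955 1.698 4.455] tau7 -0.07009004708379507
```

Emit:
play_rows:
  moves:
    - [0,0,0,2,0,0,0]
    - [0,0,0,4,0,0,0]
    - [0,0,0,6,0,0,0]
    - [0,0,0,6,0,0,0]
    - [0,0,0,6,0,0,0]
    - [0,0,0,6,0,0,0]
    - [0,0,0,6,0,0,0]
    - [0,0,0,6,0,0,0]

```text
t: 24.2
position: [605.3, -37.3, 238.8]
tool_rot: [[0.0, 0.987, -0.159], [0.0, -0.159, -0.987], [-1.0, 0.0, -0.0]]
wrist_force: [1.8, 2.2, 5.0]
finger_gap: 0.145
```

```bash
python3 tq.py; python3 -c "
from h import *
f=grab_frame('side');u,v=proj(f,(605,-38,230)).astype(int);save(f,'s5.png',(u-40,v-30,u+40,v+30),10)"
```

```text
t 24.2 pos [605.3 -37.3 238.8] yaw -9.13 shift [-13.2  -0.    0.7] turn [-93.03   0.    -0.01] j [-23.8  24.6  32.2  94.2 -14.1  65.4   2.9]
[0.177 0.218 0.214 0.218 0.165 0.207 0.214 0.202] T [ 0.457 -0.45   0.202] F [1.645 1.613 4.527] tau7 -0.20621820352971554
```

View pics/s5.png

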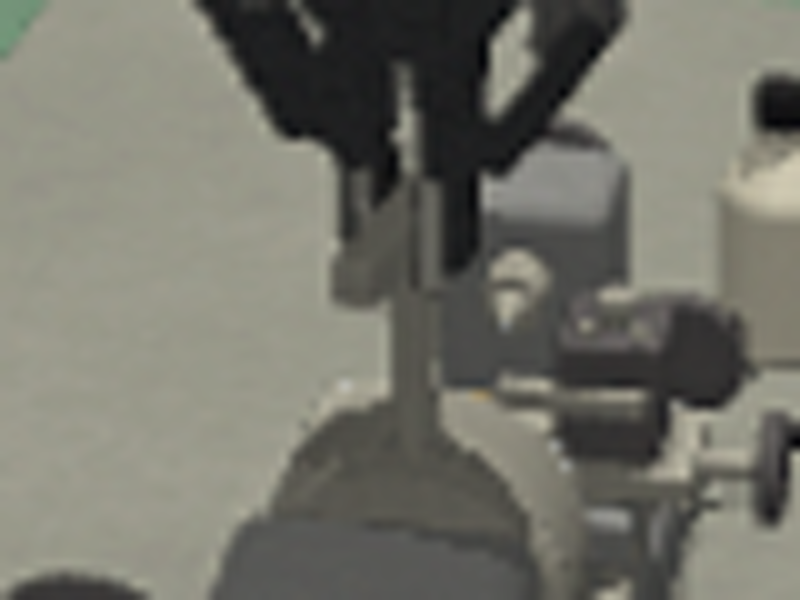

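The picture shows the key upright in the socket, entering the chuck at about (415,440). The bite has started (0.2 N m).

Emit:
play_rows:
  moves:
    - [0,0,0,2,0,0,0]
    - [0,0,0,4,0,0,0]
    - [0,0,0,6,0,0,0]
    - [0,0,0,8,0,0,0]
    - [0,0,0,10,0,0,0]
    - [0,0,0,12,0,0,0]
    - [0,0,0,12,0,0,0]
    - [0,0,0,12,0,0,0]

```text
t: 25.65
position: [605.3, -37.3, 238.8]
tool_rot: [[0.0, 0.933, -0.36], [0.0, -0.36, -0.933], [-1.0, 0.0, -0.0]]
wrist_force: [1.7, 1.0, 4.0]
finger_gap: 0.146
```

```bash
python3 tq.py
```

```text
t 25.65 pos [605.3 -37.3 238.8] yaw -21.11 shift [-13.2   0.2   0.7] turn [-105.01    0.     -0.  ] j [-25.7  25.   35.2  94.3 -15.5  65.6  -7.7]
[0.224 0.217 0.316 0.307 0.274 0.281 0.28  0.321] T [ 0.455 -0.554  0.278] F [2.125 1.391 4.438] tau7 -0.28714357875287533
```

Emit:
play_rows:
  moves:
    - [0,0,0,2,0,0,0]
    - [0,0,0,4,0,0,0]
    - [0,0,0,6,0,0,0]
    - [0,0,0,8,0,0,0]
    - [0,0,0,9,0,0,0]
    - [0,0,0,9,0,0,0]
    - [0,0,0,9,0,0,0]
    - [0,0,0,9,0,0,0]

```text
t: 27.05
position: [605.3, -37.3, 238.8]
tool_rot: [[0.0, 0.865, -0.502], [0.0, -0.502, -0.865], [-1.0, 0.0, -0.0]]
wrist_force: [2.7, 2.1, 4.8]
finger_gap: 0.148
```

```bash
python3 tq.py
```

```text
t 27.05 pos [605.3 -37.3 238.8] yaw -30.12 shift [-13.2   0.3   0.7] turn [-114.02   -0.     -0.01] j [-27.1  25.5  37.5  94.4 -16.7  65.8 -15.6]
[0.376 0.358 0.394 0.381 0.354 0.359 0.414 0.349] T [ 0.43  -0.67   0.373] F [2.159 1.688 4.39 ] tau7 -0.3835993353277445
```

Emit:
play_rows:
  moves:
    - [0,0,0,-1,0,0,0]
    - [0,0,0,-2,0,0,0]
    - [0,0,0,-3,0,0,0]
    - [0,0,0,-4,0,0,0]
    - [0,0,0,-4,0,0,0]
    - [-1,0,0,-4,0,0,0]
    - [-2,0,0,-4,0,0,0]
    - [-3,0,0,-4,0,0,0]

```text
t: 28.45
position: [604.4, -37.1, 239.3]
tool_rot: [[-0.003, 0.898, -0.44], [-0.001, -0.44, -0.898], [-1.0, -0.002, 0.002]]
wrist_force: [7.8, -0.1, -21.4]
finger_gap: 0.146
```

```bash
python3 tq.py
```

```text
t 28.45 pos [604.4 -37.1 239.3] yaw -26.13 shift [-12.7   1.1   0.5] turn [-110.03   -0.05    0.21] j [-26.5  25.3  36.5  94.3 -16.   65.9 -12.2]
[0.078 0.057 0.055 0.081 0.056 0.036 0.025 0.149] T [ 0.137 -2.287  0.067] F [  8.022   0.183 -18.002] tau7 -0.08315691724419594
```

Emit:
play_rows:
  moves:
    - [2.2,0,0,0,0,0,0]
    - [2.2,0,0,-1,0,0,0]
    - [2.2,0,0,-2,0,0,0]
    - [2.2,0,0,-3,0,0,0]
    - [2.2,0,0,-4,0,0,0]
    - [2.2,0,0,-4,0,0,0]
    - [2.2,0,0,-4,0,0,0]
    - [2.2,0,0,-4,0,0,0]

```text
t: 29.85
position: [605.2, -37.3, 239.7]
tool_rot: [[-0.0, 0.926, -0.377], [0.0, -0.377, -0.926], [-1.0, -0.0, -0.0]]
wrist_force: [2.2, 1.7, -1.7]
finger_gap: 0.149
```

```bash
python3 tq.py
```

```text
t 29.85 pos [605.2 -37.3 239.7] yaw -22.14 shift [-12.3   0.3   0.7] turn [-106.04   -0.01   -0.  ] j [-25.9  25.   35.5  94.3 -15.6  65.7  -8.6]
[ 0.035  0.043  0.018  0.105 -0.025  0.168 -0.037  0.161] T [ 0.406 -0.592  0.059] F [ 2.212  1.545 -1.266] tau7 -0.04534715786576271
```

Emit:
play_rows:
  moves:
    - [0,0.2,-0.3,0,0,0,0]
    - [-1,0.2,-0.3,0,0,0,0]
    - [-2,0.2,-0.3,0,0,0,0]
    - [-3,0.2,-0.3,0,0,0,0]
    - [-4,0.2,-0.3,0,0,0,0]
    - [-5,0.2,-0.3,0,0,0,0]
    - [-6,0.2,-0.3,0,0,0,0]
    - [-6,0.2,-0.3,0,0,0,0]

```text
t: 31.25
position: [605.6, -37.1, 245.8]
tool_rot: [[0.0, 0.926, -0.377], [0.0, -0.377, -0.926], [-1.0, 0.0, -0.0]]
wrist_force: [0.6, 1.5, -2.7]
finger_gap: 0.144
```

```bash
python3 tq.py
```

```text
t 31.25 pos [605.6 -37.1 245.8] yaw -22.13 shift [-6.2  0.   1. ] turn [-106.03   -0.     -0.  ] j [-26.   24.8  35.6  93.7 -15.4  66.5  -8.8]
[ 0.033  0.08   0.022  0.014  0.002 -0.036 -0.044 -0.062] T [ 0.215 -0.134  0.001] F [ 0.208  0.975 -2.131] tau7 -0.01777610625140369
```

Sliding out freely. Up the rest of the way.

Emit:
play_rows:
  moves:
    - [-1,0,0,0,0,0,0]
    - [-3,0,0,0,0,0,0]
    - [-5,0,0,0,0,0,0]
    - [-8,0,0,0,0,0,0]
    - [-14,0,0,0,0,0,0]
    - [-22,0,0,0,0,0,0]
    - [-32,0,0,0,0,0,0]
    - [-38,0,0,0,0,0,0]

```text
t: 32.65
position: [605.9, -37.2, 284.7]
tool_rot: [[0.001, 0.926, -0.377], [0.0, -0.377, -0.926], [-1.0, 0.001, -0.0]]
wrist_force: [-0.5, -0.0, -2.0]
finger_gap: 0.145
```

Run:
```python
from h import *
np.set_printoptions(precision=2,suppress=True)
go((518.7,279.7,286),-6.1)
s=get_state();print(s["wrist_force"],s["torque"],s["finger_gap"])
f=grab_frame("side");u,v=proj(f,(605,-38,230)).astype(int);save(f,'s6.png',(u-40,v-40,u+40,v+20),10)
```

```text
t 32.65 pos [605.9 -37.2 284.7] yaw -22.13 shift [  -1.4 -200.2 -260.7] turn [-16.03  -0.02  -0.06] j [-26.5  23.1  36.3  90.4 -14.3  71.1  -9.9]
[-0.51 -0.03 -1.98] [-0.04 -0.    0.03] 0.1447017372870713
```

View pics/s6.png

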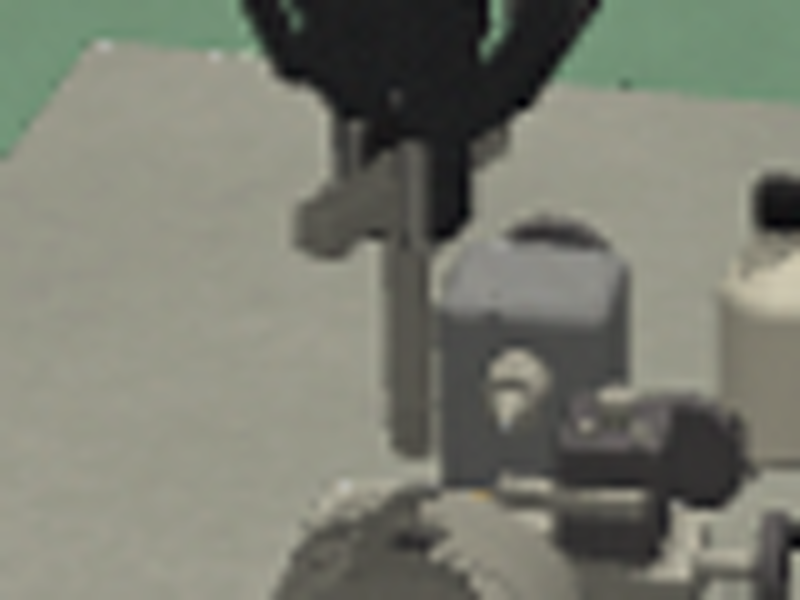

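Emit:
play_rows:
  moves:
    - [-1,-18,-23.4,0,0,0,0]
    - [-1,-46,-60,0,0,0,0]
    - [-1,-77,-100,0,0,0,0]
    - [-1,-108,-140.4,0,0,0,0]
    - [-1,-139,-181,0,0,0,0]
    - [-1,-169,-220,0,0,0,0]
    - [-1,-190,-247,0,0,0,0]
    - [-1,-200.2,-260.7,0,0,0,0]

```text
t: 33.7
position: [517.4, 282.0, 284.4]
tool_rot: [[-0.001, 0.927, -0.374], [0.0, -0.374, -0.927], [-1.0, -0.001, 0.0]]
wrist_force: [1.2, -0.1, -2.2]
finger_gap: 0.148
```

Emit:
play_rows:
  moves:
    - [0,0,0,0,0,0,0]
    - [0,0,0,0,0,0,0]
    - [20,0,0,0,0,0,0]
    - [50,0,0,0,0,0,0]
    - [85,0,0,0,0,0,0]
    - [115,0,0,0,0,0,0]
    - [135,0,0,0,0,0,0]
    - [135,0,0,0,0,0,0]

```text
t: 34.7
position: [518.2, 277.6, 148.6]
tool_rot: [[-0.002, 0.925, -0.379], [-0.002, -0.379, -0.925], [-1.0, -0.001, 0.003]]
wrist_force: [-0.2, 0.2, -2.4]
finger_gap: 0.144
```

Run:
```python
from h import *
np.set_printoptions(precision=2,suppress=True)
go((518.7,279.7,92),-22.1)
s=get_state();print(s["wrist_force"],s["torque"],s["finger_gap"])
f=grab_frame("side");u,v=proj(f,(519,280,100)).astype(int);save(f,'s7.png',(u-40,v-30,u+40,v+30),10)
```

```text
t 34.7 pos [518.2 277.6 148.6] yaw -22.28 shift [56.6 -0.3 -2.3] turn [-0.18  0.15  0.06] j [-53.6  27.9  28.9 102.8 -16.2  53.6 -40.1]
[-0.23  0.22 -2.41] [-0.06 -0.02 -0.01] 0.14370479469129482
```

View pics/s7.png

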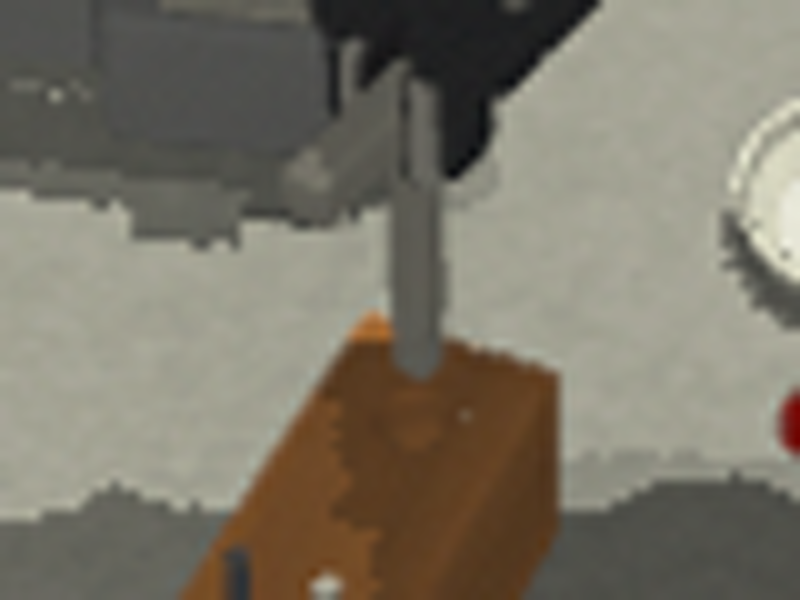

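Emit:
play_rows:
  moves:
    - [0,0,0,0,0,0,0]
    - [0,0,0,0,0,0,0]
    - [4,0,0,0,0,0,0]
    - [8,0,0,0,0,0,0]
    - [12,0,0,0,0,0,0]
    - [14,0,0,0,0,0,0]
    - [14,0,0,0,0,0,0]
    - [14,0,0,0,0,0,0]

```text
t: 35.75
position: [518.4, 279.9, 135.7]
tool_rot: [[0.0, 0.926, -0.377], [0.0, -0.377, -0.926], [-1.0, 0.0, -0.0]]
wrist_force: [0.9, 0.0, -2.9]
finger_gap: 0.149
```

Run:
```python
from h import *
np.set_printoptions(precision=2,suppress=True)
go((518.7,279.7,92),-22.1)
s=get_state();print(s["wrist_force"],s["torque"],s["finger_gap"])
f=grab_frame("side");u,v=proj(f,(519,280,100)).astype(int);save(f,'s8.png',(u-40,v-30,u+40,v+30),10)
```

```text
t 35.75 pos [518.4 279.9 135.7] yaw -22.13 shift [43.7  0.3  0.1] turn [-0.03 -0.01 -0.01] j [-53.4  28.7  28.4 103.5 -16.9  52.  -39.6]
[ 0.87  0.   -2.91] [-0.02  0.07 -0.01] 0.1485870235894699
```

View pics/s8.png

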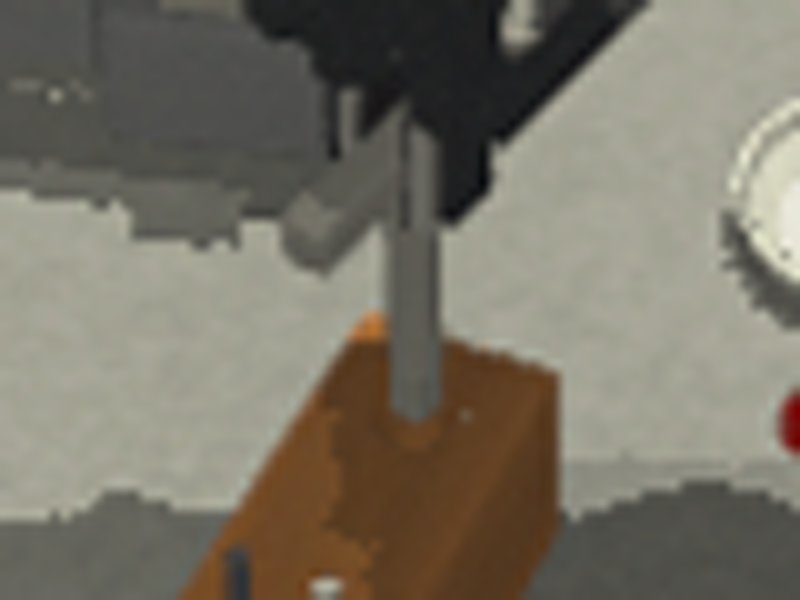

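The key foot, at about (413,420), is centred over the hole. I'll lower it in.

Emit:
play_rows:
  moves:
    - [3,0,0,0,0,0,0]
    - [6,0,0,0,0,0,0]
    - [9,0,0,0,0,0,0]
    - [13,0,0,0,0,0,0]
    - [17,0,0,0,0,0,0]
    - [21,0,0,0,0,0,0]
    - [25,0,0,0,0,0,0]
    - [25,0,0,0,0,0,0]

```text
t: 36.8
position: [518.1, 279.7, 110.2]
tool_rot: [[-0.001, 0.926, -0.377], [-0.0, -0.377, -0.926], [-1.0, -0.0, 0.001]]
wrist_force: [-0.1, -0.2, -2.2]
finger_gap: 0.145
```

```bash
python3 st.py
```

```text
t 36.8 pos [518.1 279.7 110.2] yaw -22.13 shift [-141.7  200.3  261.6] turn [-106.03    0.      0.04] j [-52.6  30.5  27.5 104.8 -18.   49.1 -38.6]
[-0.11 -0.17 -2.2 ] [-0.02  0.01 -0.04] 0.1448143808687456 [  0.04 -64.3    8.8  -25.67  -0.02  -0.09   0.03]
```

Emit:
play_rows:
  moves:
    - [4,0,0,0,0,0,0]
    - [8,0,0,0,0,0,0]
    - [12,0,0,0,0,0,0]
    - [15,0,0,0,0,0,0]
    - [16.5,0,0,0,0,0,0]
    - [17.5,0,0,0,0,0,0]
    - [18,0,0,0,0,0,0]
    - [18,0,0,0,0,0,0]

```text
t: 37.8
position: [518.4, 279.9, 92.7]
tool_rot: [[0.0, 0.926, -0.377], [0.0, -0.377, -0.926], [-1.0, 0.0, -0.0]]
wrist_force: [-0.3, -0.1, -2.0]
finger_gap: 0.145
```

```bash
python3 st.py
```

```text
t 37.8 pos [518.4 279.9  92.7] yaw -22.13 shift [-159.3  200.2  261.7] turn [-106.03   -0.     -0.01] j [-52.1  31.8  26.7 105.6 -18.9  47.  -37.9]
[-0.28 -0.13 -1.96] [-0.02 -0.01  0.05] 0.14518318874138983 [  0.01 -65.44   8.94 -24.82   0.01  -0.01   0.  ]
```

Emit:
play_rows:
  moves:
    - [0.5,0,0,0,0,0,0]
    - [1,0,0,0,0,0,0]
    - [1,0,0,0,0,0,0.15]
    - [1,0,0,0,0,0,0.2]
    - [1,0,0,0,0,0,0.35]
    - [1,0,0,0,0,0,0.6]
    - [1,0,0,0,0,0,1]
    - [1,0,0,0,0,0,1]
  newtons: 20

```text
t: 38.8
position: [518.4, 279.9, 91.6]
tool_rot: [[0.0, 0.926, -0.377], [0.0, -0.377, -0.926], [-1.0, 0.0, -0.0]]
wrist_force: [-0.0, 0.1, -0.3]
finger_gap: 0.961
```

Emit:
play_rows:
  moves:
    - [0,0,0,0,0,0,1]
    - [-5,0,0,0,0,0,1]
    - [-15,0,0,0,0,0,1]
    - [-35,0,0,0,0,0,1]
    - [-65,0,0,0,0,0,1]
    - [-100,0,0,0,0,0,1]
    - [-140,0,0,0,0,0,1]
    - [-160,0,0,0,0,0,1]

```text
t: 39.8
position: [519.2, 279.9, 254.8]
tool_rot: [[0.003, 0.926, -0.377], [0.002, -0.377, -0.926], [-1.0, 0.002, -0.003]]
wrist_force: [0.5, -0.1, -1.1]
finger_gap: 1.001
```

Run:
```python
from h import *
np.set_printoptions(precision=1,suppress=True)
go((518.7,279.7,92),-22.1)
f=grab_frame("side");u,v=proj(f,(519,280,100)).astype(int);save(f,'s9.png',(u-60,v-45,u+60,v+45),6)
X=cloud(f)
m=np.all((X>(455,215,105))&(X<(585,345,125)),-1);P=X[m];print(len(P),cv2.minAreaRect(P[:,:2].astype(np.float32)),np.percentile(P[:,2],[50,99]))
for c in("side","top"):
  if c=="top":grab_frame(c)
  for l in("key_tip","key_bar","dish","handpiece","oil_bottle"):
    print(c,l,[(np.round(r["centre"],1),round(r["score"],2)) for r in spotter.tip_of(l,c)])
```

```text
t 39.8 pos [519.2 279.9 254.8] yaw -22.15 shift [162.8  -0.7   0.9] turn [-0.1 -0.2 -0.1] j [-56.1  21.9  31.6  95.4 -12.4  66.  -43.4]
218 ((517.1022338867188, 280.7880859375), (89.01205444335938, 14.422881126403809), 68.56136322021484) [119.3 123. ]
side key_tip [(array([374.7, 308.2,   5.2]), 0.62), (array([516.8, 278.3,  22.9]), 0.6), (array([ 557.2, -431.8,    2. ]), 0.5)]
side key_bar [(array([380.5, 304.4,  88. ]), 0.9), (array([605.1, -39.8,  -4.3]), 0.74), (array([670.1, 270.6,  86.1]), 0.72), (array([518.2, 281.5, 110.5]), 0.63)]
side dish [(array([414.9, 123.7,   0.6]), 0.8), (array([513.7, 277.7,  20.3]), 0.43)]
side handpiece [(array([ 386.1, -190.9,   -4.2]), 0.89)]
side oil_bottle [(array([ 556.3, -432. ,    1.1]), 0.77)]
top key_tip [(array([671.2, 263.1,   1.3]), 0.49)]
top key_bar [(array([516.9, 278.3, 112.1]), 0.62), (array([670.6, 267.5,  87.5]), 0.46)]
top dish [(array([407.8, 127.3,   1.5]), 0.56)]
top handpiece [(array([ 382.6, -190.4,    1.1]), 0.77)]
top oil_bottle [(array([ 557.8, -431.3,   -0.8]), 0.66)]
```

View pics/s9.png

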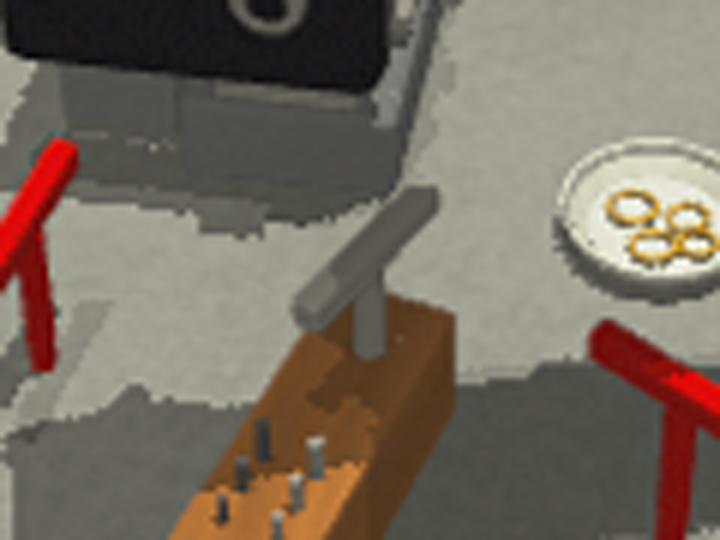

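The key stands in its hole with the bar top at 119 mm, as expected. The bystanders have not moved. I'll let the arm settle, then hand in.

Emit:
play_rows:
  moves:
    - [0,0,0,0,0,0,1]
    - [0,0,0,0,0,0,1]
    - [0,0,0,0,0,0,1]
    - [0,0,0,0,0,0,1]
    - [0,0,0,0,0,0,1]
    - [0,0,0,0,0,0,1]
    - [0,0,0,0,0,0,1]
    - [0,0,0,0,0,0,1]

```text
t: 41.4
position: [518.4, 279.8, 251.6]
tool_rot: [[0.0, 0.926, -0.377], [0.0, -0.377, -0.926], [-1.0, -0.0, -0.0]]
wrist_force: [-0.0, -0.2, -1.1]
finger_gap: 0.998
```

```bash
python3 -c "
from h import *
print(close_job())"
```

```text
the job is handed in; nothing more can be done
None
```

The chuck is tightened, the grey key is back in its hole in the large tool block, and I handed the job in at about 41 s of the 72 s. The hand-in gives no verdict, so the result below rests on my own readings.

- **Seating:** I felt for the pinion's square under about 5 N of pressure. The key dropped in and went about 12 mm below the pinion's face, to light floor contact.
- **Tightening:** I turned the key clockwise until it bit, after roughly 65° of idle turning, then on to about 0.38 N m. That should be about 0.4 rad past the bite. I inferred it from the torque and the turn, because the jaw itself cannot be read.
- **Drawing out:** The first pull stuck with about 15 N of drag. Turning the key back a further 4°, for about 8° in all, freed it. The back-turn should not loosen the jaws, but I had no direct check of their grip afterwards.
- **Last checks:** The key stands upright in its hole, with its bar at the expected height (top at 119 mm) and its centre within about 2 mm of where it first stood. The dish, rotary tool and oil bottle are where they were, within the measuring error. The gripper is open and clear of everything, about 140 mm above the bar. In that last look the top camera missed the key's tip, but the side camera found it in the hole.

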